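Make up two amplifier part kits

TASK

Make up two kits from the row of parts on the bench, each part standing upright in a compartment of its own, set down rather than dropped: the large red capacitor, the transformer and the white film capacitor in the blue tray; the heat sink and the small red capacitor in the yellow tray (one compartment stays empty). The blue kit is wanted first: finish it before you move anything for the yellow one. Leave the blue capacitor, the spray can and the brush where they are.

Things in the scene. Friction and masses are not known exactly. Their poses are not given: they have to be found in the camera images.
- tray_blue: Blue plastic kit tray, fixed to the bench: 68 mm (along its x) by 198 mm (along its y), 12 mm high, walls and two dividers 3 mm thick, floor 3 mm thick. Three equal square compartments in a row along its y, each 62 x 62 mm inside, centred at y = -65, 0 and +65 mm, x = 0. Each compartment has room for one part only. Origin: centre of the underside; z up. The long (y) axis lies within about 20 degrees of the bench's y, the same either way round.
- tray_yellow: Yellow plastic kit tray, fixed to the bench: 68 mm (along its x) by 198 mm (along its y), 12 mm high, walls and two dividers 3 mm thick, floor 3 mm thick. Three equal square compartments in a row along its y, each 62 x 62 mm inside, centred at y = -65, 0 and +65 mm, x = 0. Each compartment has room for one part only. Origin: centre of the underside; z up. The long (y) axis lies within about 20 degrees of the bench's y, the same either way round.
- cap_large: Large red capacitor: upright cylinder 40 mm in diameter, 50 mm tall, red sleeve, silver disc on its top within a red rim, about 90 g. Origin: centre of the underside; z up its axis. Stands loose on the bench at the start.
- cap_small: Small red capacitor: upright cylinder 25 mm in diameter, 42 mm tall, red sleeve, silver disc on its top within a red rim, about 35 g. Origin: centre of the underside; z up its axis. Stands loose on the bench at the start.
- transformer: Transformer: block 44 mm (x) by 40 mm (y), 42 mm tall, steel core with copper winding on a black foot, about 180 g. Solid to the grip on all sides; pinched across its 2 y faces. At the start its x axis lies within about 26 degrees of the bench's y. Origin: centre of the underside; x along the length, z up.
- film_cap: White film capacitor: white block 44 mm (x) by 24 mm (y), 42 mm tall, small grey patch on top, about 60 g. Solid to the grip on all sides; pinched across its 2 y faces. At the start its x axis lies within about 26 degrees of the bench's y. Origin: centre of the underside; x along the length, z up.
- heat_sink: Heat sink: black finned block 46 mm (x) by 40 mm (y), 42 mm tall, about 80 g. Solid to the grip on all sides; pinched across its 2 y faces. At the start its x axis lies within about 26 degrees of the bench's y. Origin: centre of the underside; x along the length, z up.
- cap_spare: Blue capacitor, to be left alone: upright cylinder 40 mm in diameter, 50 mm tall, blue sleeve, silver disc on its top within a blue rim, loose. Origin: centre of the underside; z up its axis.
- spray_can: Spray can, to be left alone: white can with a green band and red cap, 52 mm in diameter, 150 mm tall, loose, at the left end of the work. Origin: centre of the underside.
- brush: Black brush, to be left alone: 150 mm long, lying loose at the right end of the work. Origin: under its middle; x along it.
Not all that is in view belongs to the job. Of the things that look like the film_cap, take the one that is farthest from the robot's base at the start.

How it is judged:
On the way:
1. the blue kit is complete and released, each part as at the end, while the heat sink and the small red capacitor are still within 30 mm of their starts (x of cap_large in the frame of tray_blue between -0.026 and 0.026 m and y of cap_large in the frame of tray_blue between -0.092 and 0.092 m and z of each of cap_large, transformer, film_cap in the frame of tray_blue below 0.008 m and angle between each of cap_large, transformer, film_cap's own z axis and vertical below 0.12 rad and linear speed of each of cap_large, transformer, film_cap below 0.03 m/s and x of transformer in the frame of tray_blue between -0.026 and 0.026 m and y of transformer in the frame of tray_blue between -0.092 and 0.092 m and x of film_cap in the frame of tray_blue between -0.026 and 0.026 m and y of film_cap in the frame of tray_blue between -0.092 and 0.092 m and contact force between each of cap_large, transformer, film_cap and the fingers below 0.2 N and distance of each of heat_sink, cap_small from where it was at the start of the episode below 0.03 m), for 0.2 s.
At the end, for the whole second after the job is handed in: Each part upright (within 7 degrees), at rest on the floor of a compartment of its tray (underside under 8 mm above the tray's), centre within 26 mm of the tray's long centre line and 92 mm of its middle. Blue capacitor, spray can and brush within 30 mm of their starts (x of cap_large in the frame of tray_blue between -0.026 and 0.026 m and y of cap_large in the frame of tray_blue between -0.092 and 0.092 m and z of each of cap_large, transformer, film_cap in the frame of tray_blue below 0.008 m and angle between each of cap_large, transformer, film_cap, heat_sink, cap_small's own z axis and vertical below 0.12 rad and linear speed of each of cap_large, transformer, film_cap, heat_sink, cap_small below 0.03 m/s and x of transformer in the frame of tray_blue between -0.026 and 0.026 m and y of transformer in the frame of tray_blue between -0.092 and 0.092 m and x of film_cap in the frame of tray_blue between -0.026 and 0.026 m and y of film_cap in the frame of tray_blue between -0.092 and 0.092 m and x of heat_sink in the frame of tray_yellow between -0.026 and 0.026 m and y of heat_sink in the frame of tray_yellow between -0.092 and 0.092 m and z of each of heat_sink, cap_small in the frame of tray_yellow below 0.008 m and x of cap_small in the frame of tray_yellow between -0.026 and 0.026 m and y of cap_small in the frame of tray_yellow between -0.092 and 0.092 m and distance of each of cap_spare, spray_can, brush from where it was at the start of the episode below 0.03 m); the robot touches nothing.
It fails at once if the blue capacitor is moved more than 30 mm (distance of cap_spare from where it was at the start of the episode above 0.03 m).
It fails at once if the spray can is moved more than 30 mm (distance of spray_can from where it was at the start of the episode above 0.03 m).
It fails at once if the brush is moved more than 30 mm (distance of brush from where it was at the start of the episode above 0.03 m).
It fails at once if a part is dropped (faster than 0.6 m/s within 25 mm of the bench) ((height (world z) of cap_large below 0.025 m and linear speed of cap_large above 0.6 m/s) or (height (world z) of transformer below 0.025 m and linear speed of transformer above 0.6 m/s) or (height (world z) of film_cap below 0.025 m and linear speed of film_cap above 0.6 m/s) or (height (world z) of heat_sink below 0.025 m and linear speed of heat_sink above 0.6 m/s) or (height (world z) of cap_small below 0.025 m and linear speed of cap_small above 0.6 m/s)).
It also fails if it takes over 115 s, if anything falls off the work surface, if the arm or the gripper's body presses on something with over 40 N, if the wrist force passes 120 N, or if a joint passes its speed limit or range.

ROBOT

A 7-joint arm with a two-finger parallel gripper is mounted at the origin on the work surface. World frame = base frame: x ahead of the robot, y to its left, z up, the work surface at z = 0. Lengths are in m, angles in rad, forces in N, time in s.
With the tool pointing down it reaches from about 0.375 to 0.925 m from the base axis. Payload 3.1 kg.
Tool frame: the origin (TCP) lies at the very end of the fingers, on their centre line; the grasp point (between the pads) lies 19 mm behind it (r.pinch_z is the distance from the TCP to the grasp point, in m); z points along the fingers, y is the line along which they close (so a half turn about z gives the same grasp; the last joint's range is limited). The gripper opens to 85 mm and grips with 20 to 120 N. Pads are 22 mm wide; open, the fingers measure 114 mm over their backs; the gripper's body (76 mm by 85 mm) begins 54 mm behind the grasp point. The pads swing forward as they close: fully open they stand 13 mm farther back than shut.
Start: joints at [1.089, 0.383, 0.044, 1.598, -0.018, 1.161, -0.05], TCP at [0.243, -0.603, 0.231] pointing down, gripper open.
Joint ranges: [-2.61, 2.61], [-0.41, 2.15], [-1.48, 1.57], [0, 2.5], [-1.57, 4.71], [0.05, 1.97], [-2.85, 2.85]. Speed limits (rad/s): [2.79, 2.79, 3.14, 3.14, 3.14, 3.14, 3.14].

INTERFACE

Orientations are given as a unit quaternion [x, y, z, w].
In Python, from bench import r, optics gives the robot as it stands.
- The arm moves only by the tool carry_out, never from a script. Its arguments are lists of equal length, an entry for each row: "delta_pos": the shift along the tool's x, y, z in mm, a list of three; "roll": the turn about the tool's z in degrees; "gripper": the opening, from 0 (shut) to 1 (fully open). In form: {"delta_pos": [[dx, dy, dz], ...], "roll": [roll, ...], "gripper": [gripper, ...]}. A call has 1 to 20 rows; each row shifts and turns the commanded pose from where the row before left it, along the tool's axes as they then stand; what a row does not reach is not made up. A row lasts 1/8 s, in which the tool goes at most 62.5 mm and 10.7 degrees, less where a joint would pass 70% of its speed; a pose out of reach is approached as far as the arm can. A call is refused whole if a number of a shift passes 62.5 or a number of a turn 10.7, either way. A call with a gripper value outside its range is refused whole. The fingers move at their own pace and stop on an object; "grip_force" is the grip in N (left out, the last holds). Time passes only in rows, so rows that do not move let the fingers close. It gives the time, the measured TCP pose, the force, the opening and the grip force at its end, in the units of the state.
- r.observe(): the state, without advancing time (a new reading comes with each control period).
- optics.snapshot(name): name is "scene" or "top" or "wrist"; returns a dict with "image" (400x640x3 uint8, blue, green, red), "fx", "fy", "cx", "cy" (pixels), "k1" (the pictures are not rectified: a ray, as slopes to the right and down, at radius r is drawn at 1 + k1 r^2 times it, then the intrinsics apply), "extrinsics" (4x4, takes a point from camera to world coordinates); the wrist camera has in their place "mount" (4x4, takes a point from camera to tool coordinates, whose origin is the TCP and whose axes are the flange's). Camera axes: x right, y down, z forward; pixel columns grow to the right and rows downward; lengths in m; the calibration is good to about 2 mm. A picture is of the moment at which its call begins: read the wrist's pose just before it. There is no depth.
- r.hand_in(): hands the job in; it is judged then, once.
The state is a dict: "clock": time; "q": joint angles; "joint_velocities": joint speeds; "joint_torque": joint torques, N m; "ee_pos": TCP position; "ee_rot": TCP orientation; "contact_force": force on the tool from outside, world axes, zero at the start; "moment": the same for the moment, N m; "gripper_width": finger opening in m; "grip_force": force on a finger pad.
Only numpy, scipy, OpenCV 4.12 (cv2) and the standard library are available. Lean on these libraries where they do the work, as an engineer would, in place of code of your own. Each camera call takes 0.05 s, during which the arm holds its last target. There are 200 camera calls.

## Working session

There is one attempt and no reset: what is moved stays moved. The work goes in short steps, Python scripts to look and compute and a tool call to move; the robot and the scene stay as the last step left them, time stands still between calls to the robot, and variables do not carry over. Pictures are saved under pics/ and viewed, at most 14 in all, crops included, and the job is handed in when it is done.

Besides the shell and the picture viewer there is one more tool, called after ">>>" as name(argument=value, ...), one argument or row to a line, values as JSON. carry_out: Moves the arm, as the interface text tells. Its arguments: {"type":"object","properties":{"delta_pos":{"type":"array"},"roll":{"type":"array"},"gripper":{"type":"array"},"grip_force":{"type":"number"}},"required":["delta_pos","roll","gripper"]}

```bash
ls; mkdir -p pics; cat > h.py <<'E'
import numpy as np, cv2
from bench import r, optics
from scipy.spatial.transform import Rotation as R
def snap(n):
    s=r.observe(); d=optics.snapshot(n)
    if n=="wrist":
        T=np.eye(4);T[:3,:3]=R.from_quat(s["ee_rot"]).as_matrix();T[:3,3]=s["ee_pos"]
        d["extrinsics"]=T@np.array(d["mount"])
    d["extrinsics"]=np.array(d["extrinsics"]); return d
def ray(d,uv,z):
    K=np.array([[d["fx"],0,d["cx"]],[0,d["fy"],d["cy"]],[0,0,1.]])
    p=cv2.undistortPoints(np.array(uv,float).reshape(-1,1,2),K,np.array([d["k1"],0,0,0,0.])).reshape(-1,2)
    E=d["extrinsics"]; v=np.c_[p,np.ones(len(p))]@E[:3,:3].T; o=E[:3,3]
    return o+v*((z-o[2])/v[:,2])[:,None]
def proj(d,P):
    E=np.linalg.inv(d["extrinsics"]);K=np.array([[d["fx"],0,d["cx"]],[0,d["fy"],d["cy"]],[0,0,1.]])
    return cv2.projectPoints(np.array(P,float).reshape(-1,1,3),cv2.Rodrigues(E[:3,:3])[0],E[:3,3],K,np.array([d["k1"],0,0,0,0.]))[0].reshape(-1,2)
E
python3 - <<'E'
from h import *
print(r.observe())
for n in ["scene","top"]:
    d=snap(n); cv2.imwrite(f"pics/{n}0.png",d["image"]); print(n,d["fx"],d["cx"],d["cy"],d["k1"],d["extrinsics"].round(3).tolist())
d=snap("wrist");print(np.array(d["mount"]).round(3).tolist())
E
```

```text
pics
{'clock': 0.0, 'q': array([ 1.08919308,  0.38381808,  0.04380445,  1.59959085, -0.01790854,
        1.1611677 , -0.04991667]), 'joint_velocities': array([-2.41696843e-03,  4.46148331e-04, -2.48811470e-03, -1.16874432e-03,
       -7.03853168e-04, -7.66993056e-05,  8.29574575e-04]), 'joint_torque': array([ 3.60975991e-04, -4.33452344e+01,  1.02452639e+00, -2.49507540e+01,
        1.05465724e-02,  1.11880613e-02, -1.12126560e-05]), 'ee_pos': array([ 0.24305443, -0.60183339,  0.22988978]), 'ee_rot': array([ 9.81634220e-01,  1.90768389e-01, -3.05749224e-04, -1.25945465e-03]), 'contact_force': array([-0.18191881, -0.23963777,  0.33069264]), 'moment': array([ 0.02149913,  0.00077953, -0.00716174]), 'grip_force': 0.0, 'gripper_width': 0.08527694371693016}
scene 481.9943421969772 310.7900772539599 199.51109714739553 -0.06713675472427699 [[-0.059, 0.831, -0.553, 1.231], [0.998, 0.05, -0.033, 0.041], [0.0, -0.554, -0.833, 1.214], [0.0, 0.0, 0.0, 1.0]]
top 385.4674891576404 325.3174583603564 203.99363002671595 -0.016255881893927245 [[-0.004, -0.988, 0.156, 0.262], [-1.0, 0.001, -0.023, 0.017], [0.023, -0.156, -0.987, 1.193], [0.0, 0.0, 0.0, 1.0]]
[[0.001, -0.959, -0.283, 0.071], [1.0, 0.001, -0.001, -0.0], [0.001, -0.283, 0.959, -0.143], [0.0, 0.0, 0.0, 1.0]]
```

View pics/scene0.png

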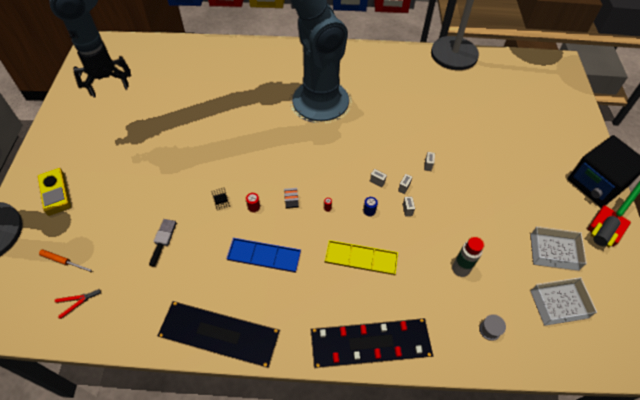

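View pics/top0.png

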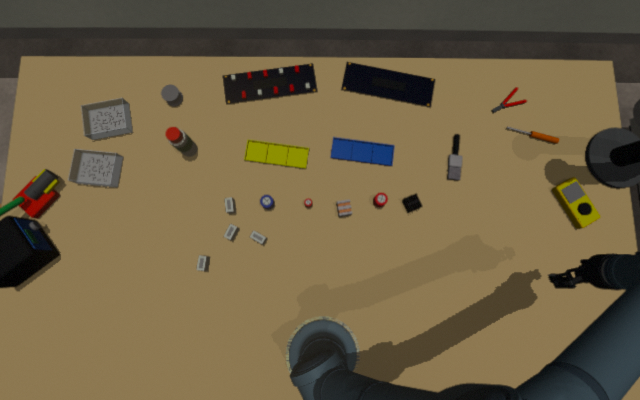

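Scene picture: heat sink (221,199), large red capacitor (253,201), transformer (291,198), small red (328,203), blue capacitor (371,205); white blocks at (378,177), (405,183), (430,160), (409,205); trays at (264,254) and (361,257); brush (163,242), spray can (469,252). The top view shows the same things, with white blocks at (230,205), (232,233), (258,238), (203,263).

```bash
cat > m.py <<'E'
from h import *
d=snap("top"); im=d["image"]; hsv=cv2.cvtColor(im,cv2.COLOR_BGR2HSV)
h_,s_,v_=[hsv[...,i].astype(int) for i in range(3)]
def blobs(m,lo,hi,roi=(185,125,445,275)):
    k=np.zeros(m.shape,np.uint8); x0,y0,x1,y1=roi; k[y0:y1,x0:x1]=m[y0:y1,x0:x1]*255
    k=cv2.morphologyEx(k,cv2.MORPH_CLOSE,np.ones((3,3)))
    return [c for c in cv2.findContours(k,cv2.RETR_EXTERNAL,cv2.CHAIN_APPROX_NONE)[0] if lo<cv2.contourArea(c)<hi]
def show(nm,c,z):
    w=ray(d,c.reshape(-1,2),z)[:,:2]; (cx,cy),(a,b),an=cv2.minAreaRect((w*1000).astype(np.float32))
    m=cv2.moments(c);u=(m["m10"]/m["m00"],m["m01"]/m["m00"])
    L=an if a>b else an+90
    print(nm,"px",np.round(u,1),"xy mm",round(cx,1),round(cy,1),"size",round(max(a,b)),round(min(a,b)),"long axis deg from x",round((L+90)%180-90,1),"dist",round(np.hypot(cx,cy)))
for nm,m,z,lo,hi in [("blue",(h_>100)&(h_<128)&(s_>130)&(v_>60),.012,100,4000),("yellow",(h_>24)&(h_<35)&(s_>190)&(v_>120),.012,500,4000),
  ("white",(s_<70)&(v_>130),.042,40,400),("red",((h_<6)|(h_>174))&(s_>150)&(v_>60),.045,20,400),("dark",(v_<50),.042,60,600)]:
    for c in blobs(m,lo,hi): show(nm,c,z)
cv2.imwrite("pics/topcrop.png",cv2.resize(im[130:280,190:450],None,fx=3,fy=3,interpolation=cv2.INTER_CUBIC))
E
python3 m.py
```

```text
blue px [362.  151.2] xy mm 618.7 -127.8 size 193 66 long axis deg from x 82.3 dist 632
yellow px [276.4 154.3] xy mm 611.1 144.2 size 197 65 long axis deg from x 81.7 dist 628
white px [200.7 262.5] xy mm 270.9 356.9 size 41 22 long axis deg from x -7.1 dist 448
white px [257.1 236.4] xy mm 346.8 193.8 size 41 21 long axis deg from x 60.4 dist 397
white px [229.6 230.9] xy mm 362.7 275.7 size 43 21 long axis deg from x -26.4 dist 456
white px [228.5 203.9] xy mm 443.1 281.9 size 44 22 long axis deg from x 9.9 dist 525
red px [380.4 198.8] xy mm 459.5 -176.4 size 37 34 long axis deg from x -45.6 dist 492
dark px [411.5 203. ] xy mm 446.8 -272.0 size 48 43 long axis deg from x -68.3 dist 523
dark px [188.2 144.6] xy mm 630.2 411.1 size 48 21 long axis deg from x 2.9 dist 752
```

View pics/topcrop.png

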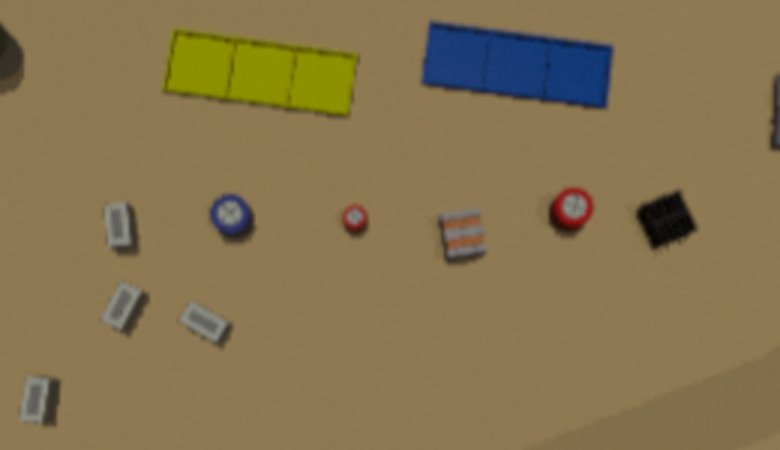

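Could be taken for the film cap (top view): the white blocks at (229,204) at 525 mm, (230,231) at 456 mm, (201,263) at 448 mm and (257,236) at 397 mm from the base. By the "farthest" rule I choose (229,204), which also stands in the row. The red candidates are large (380,199) and small (308,203); the blue one at (267,202) is left alone. Moving to look with the wrist camera.

>>> carry_out(
  delta_pos=[
    [43,-36,-2],
    [43,-36,-2],
    [43,-36,-2],
    [43,-36,-2],
    [43,-36,-2],
    [43,-36,-2],
    [43,-36,-2],
    [43,-36,-2],
    [0,0,0],
    [0,0,0],
    [0,0,0],
    [0,0,0],
    [0,0,0],
    [0,0,0],
    [0,0,0],
  ],
  roll=[0,0,0,0,0,0,0,0,-10,-10,-10,-10,-10,-10,0],
  gripper=[1,1,1,1,1,1,1,1,1,1,1,1,1,1,1],
)

```text
clock: 2.08
ee_pos: [0.4543, -0.2068, 0.2471]
ee_rot: [0.755, 0.655, -0.0, -0.0]
contact_force: [0.1, -0.7, -0.1]
gripper_width: 0.0849
grip_force: 0.0
```

```bash
python3 - <<'E'
from h import *
d=snap("wrist"); cv2.imwrite("pics/w1.png",d["image"]); print(d["fx"],d["k1"])
for p in [(.4595,-.1764,.05),(.45,-.09,.042),(.447,-.272,.042)]: print(proj(d,[p]))
E
```

```text
315.5183822659761 -0.024617235937903683
[[323.68838269 151.91044415]]
[[302.75209613  68.3904001 ]]
[[324.42131479 233.34343524]]
```

View pics/w1.png

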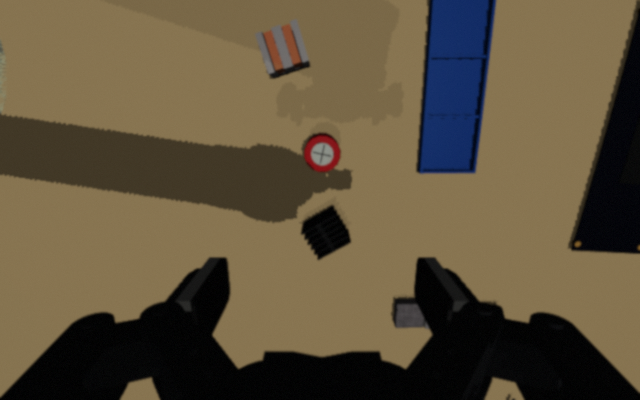

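Wrist view: large red capacitor (322,153), transformer (283,49), heat sink (326,231), blue tray around (455,85), brush (440,313).

```bash
cat >> h.py <<'E'
def mask(d,nm):
    hsv=cv2.cvtColor(d["image"],cv2.COLOR_BGR2HSV); h,s,v=[hsv[...,i].astype(int) for i in range(3)]
    m={"red":((h<6)|(h>174))&(s>140)&(v>50),"blue":(h>100)&(h<128)&(s>130)&(v>40),"yellow":(h>24)&(h<35)&(s>190)&(v>70),
       "white":(s<75)&(v>110),"notbench":(s<75)|(v<45)|(h<11)|(h>26)}[nm]
    return (m*255).astype(np.uint8)
def cont(d,nm,P,win=60,k=3):
    "largest contour of the mask within win px of where P projects"
    u=proj(d,[P])[0]; m=mask(d,nm); z=np.zeros_like(m); x,y=np.maximum(u-win,0).astype(int); X,Y=(u+win).astype(int)
    z[y:Y,x:X]=m[y:Y,x:X]; z=cv2.morphologyEx(z,cv2.MORPH_CLOSE,np.ones((k,k)))
    return max(cv2.findContours(z,cv2.RETR_EXTERNAL,cv2.CHAIN_APPROX_NONE)[0],key=cv2.contourArea)
def rect(d,c,z):
    w=ray(d,c.reshape(-1,2),z)[:,:2]; (cx,cy),(a,b),an=cv2.minAreaRect((w*1000).astype(np.float32))
    L=an if a>b else an+90
    return np.round([cx,cy,max(a,b),min(a,b),(L)%180],1)
def go(x,y,z,th=None):
    "mm, deg: how far to go in the tool's axes; th: wanted heading of tool x"
    s=r.observe(); M=R.from_quat(s["ee_rot"]).as_matrix(); v=np.array([x,y,z])-s["ee_pos"]*1000
    t=np.degrees(np.arctan2(M[1,0],M[0,0])); print("tcp",(s["ee_pos"]*1000).round(1),"th",t.round(1),"shift before roll",(M.T@v).round(1),end=" ")
    if th is not None:
        ro=(t-th+90)%180-90; M2=M@R.from_euler("z",ro,degrees=True).as_matrix(); print("roll",ro.round(1),"shift after",(M2.T@v).round(1),end=" ")
    print()
E
python3 - <<'E'
from h import *
d=snap("wrist"); P=(.4595,-.1764,.05)
c=cont(d,"red",P); print("cap hull",rect(d,c,.05),rect(d,c,.025))
m=(mask(d,"white")&cv2.drawContours(np.zeros((400,640),np.uint8),[c],-1,255,-1)); ys,xs=np.nonzero(m); print("disc",len(xs),(ray(d,[[xs.mean(),ys.mean()]],.05)*1000).round(1))
t=cont(d,"blue",(.6187,-.1278,.012),110); print("tray",rect(d,t,.012), cv2.boundingRect(t))
E
```

```text
cap hull [ 457.1 -177.    39.4   37.6   81.9] [ 456.6 -180.    42.3   40.4   81.9]
disc 357 [[ 457.2 -177.8   50. ]]
tray [ 615.6 -133.5  184.2   68.1   82.4] (419, 0, 76, 172)
```

>>> carry_out(
  delta_pos=[
    [29.5,-1.3,0],
    [0,0,55],
    [0,0,55],
    [0,0,55],
    [0,0,40],
    [0,0,20],
    [0,0,8],
    [0,0,0],
    [0,0,0],
    [0,0,0],
    [0,0,0],
    [0,0,0],
    [0,0,0],
    [0,0,0],
  ],
  roll=[0,0,0,0,0,0,0,0,0,0,0,0,0,0],
  gripper=[1,1,1,1,1,1,1,1,0.2,0.2,0.2,0.2,0.2,0.2],
  grip_force=40,
)

```text
clock: 3.92
ee_pos: [0.4583, -0.1778, 0.0153]
ee_rot: [0.755, 0.656, 0.0, 0.001]
contact_force: [-0.7, -0.6, 6.4]
gripper_width: 0.0388
grip_force: 40.1
```

>>> carry_out(
  delta_pos=[
    [0,0,-30],
    [0,0,-35],
    [2.7,50,0],
    [2.5,50,0],
    [2.5,50,0],
    [0,0,0],
    [0,0,30],
    [0,0,20],
    [0,0,8],
    [0,0,3],
    [0,0,0],
    [0,0,0],
  ],
  roll=[0,0,0,0,0,0,0,0,0,0,0,0],
  gripper=[0.2,0.2,0.2,0.2,0.2,0.2,0.2,0.2,0.2,0.2,0.2,0.2],
)

```text
clock: 5.42
ee_pos: [0.6079, -0.191, 0.0191]
ee_rot: [0.755, 0.656, 0.001, 0.001]
contact_force: [-0.3, 0.1, -1.4]
gripper_width: 0.0391
grip_force: 40.9
```

>>> carry_out(
  delta_pos=[
    [0,0,0.6],
    [0,0,0],
    [0,0,0],
    [0,0,0],
    [0,0,-20],
    [0,0,-55],
    [0,0,-55],
    [0,0,-52],
    [4,-56,0],
    [4,-56,0],
    [4,-56,0],
    [0,0,0],
  ],
  roll=[0,0,0,0,0,0,0,0,0,0,0,0],
  gripper=[0.2,0.85,0.85,0.85,1,1,1,1,1,1,1,1],
)

```text
clock: 6.92
ee_pos: [0.4358, -0.1544, 0.1986]
ee_rot: [0.755, 0.656, -0.003, -0.002]
contact_force: [0.3, -0.1, -0.5]
gripper_width: 0.0852
grip_force: 0.0
```

```bash
python3 - <<'E'
from h import *
d=snap("wrist"); cv2.imwrite("pics/w2.png",d["image"])
print((ray(d,[[320,110]],.042)*1000).round())
c=cont(d,"notbench",(.45,-.085,.042),70); print("tr",rect(d,c,.042)); print(proj(d,[(.45,-.085,.042)]),cv2.boundingRect(c))
E
```

```text
[[442. -81.  42.]]
tr [432.2 -66.9  45.   40.6   9.2]
[[328.87744988 112.93963025]] (277, 65, 60, 60)
```

View pics/w2.png

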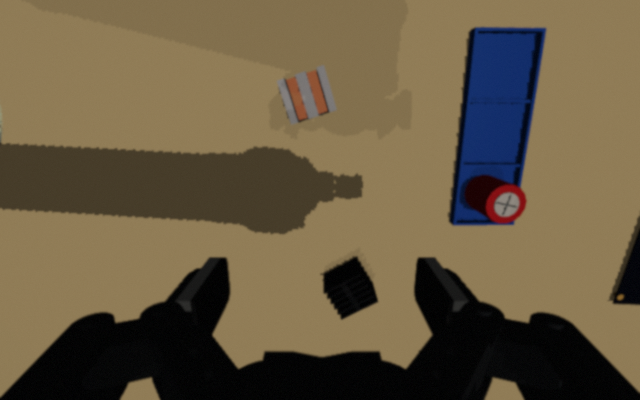

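The large capacitor stands in its blue cell (507,203); transformer at (307,95), square with its edges at about 9° to bench x.

>>> carry_out(
  delta_pos=[
    [0,0,0],
    [0,0,0],
    [43,5.3,0],
    [43.3,5.3,0],
    [0,0,50],
    [0,0,50],
    [0,0,50],
    [0,0,25],
    [0,0,9],
    [0,0,0],
    [0,0,0],
    [0,0,0],
    [0,0,0],
    [0,0,0],
    [0,0,0],
    [0,0,0],
  ],
  roll=[-8.6,-8.7,0,0,0,0,0,0,0,0,0,0,0,0,0,0],
  gripper=[1,1,1,1,1,1,1,1,1,1,0.2,0.2,0.2,0.2,0.2,0.2],
  grip_force=60,
)

```text
clock: 8.98
ee_pos: [0.4386, -0.0691, 0.0167]
ee_rot: [0.648, 0.762, -0.001, 0.0]
contact_force: [-2.4, -0.0, 5.6]
gripper_width: 0.0431
grip_force: 62.7
```

>>> carry_out(
  delta_pos=[
    [0,0,-30],
    [0,0,-35],
    [0,0,0],
    [0,0,0],
    [-8,46.2,0],
    [-8,46.2,0],
    [-8,46.2,0],
    [-8,46.2,0],
    [0,0,0],
    [0,0,30],
    [0,0,20],
    [0,0,8],
    [0,0,3],
    [0,0,0],
    [0,0,0],
  ],
  roll=[0,0,8.6,8.7,0,0,0,0,0,0,0,0,0,0,0],
  gripper=[0.2,0.2,0.2,0.2,0.2,0.2,0.2,0.2,0.2,0.2,0.2,0.2,0.2,0.2,0.2],
)

```text
clock: 10.85
ee_pos: [0.6184, -0.1261, 0.0206]
ee_rot: [0.755, 0.656, 0.001, 0.001]
contact_force: [-0.6, 0.1, -2.7]
gripper_width: 0.043
grip_force: 62.3
```

>>> carry_out(
  delta_pos=[
    [0,0,0.8],
    [0,0,0],
    [0,0,0],
    [0,0,0],
    [0,0,-20],
    [0,0,-55],
    [0,0,-55],
    [0,0,-50],
    [44,-33,0],
    [44,-33,0],
    [44,-33,0],
    [44,-33,0],
    [44,-33,0],
    [44,-33,0],
    [44,-33,0],
    [0,0,0],
    [0,0,0],
  ],
  roll=[0,0,0,0,0,0,0,0,0,0,0,0,0,0,0,0,0],
  gripper=[0.2,0.8,0.8,0.8,1,1,1,1,1,1,1,1,1,1,1,1,1],
)

```text
clock: 12.98
ee_pos: [0.4319, 0.2111, 0.1999]
ee_rot: [0.754, 0.656, 0.001, 0.001]
contact_force: [-0.4, -0.4, 0.7]
gripper_width: 0.0856
grip_force: 0.0
```

```bash
python3 - <<'E'
from h import *
d=snap("wrist"); cv2.imwrite("pics/w3.png",d["image"])
c=cont(d,"white",(.443,.282,.042),45); g=rect(d,c,.042); print("film",g,proj(d,[(.443,.282,.042)]),cv2.boundingRect(c)); print(d["extrinsics"][:3,3])
go(g[0],g[1],16,g[4]+90)
E
```

```text
film [441.4 281.8  42.1  22.3   7.9] [[323.95209987 112.08237113]] (298, 95, 50, 36)
[0.44088493 0.28177718 0.34261134]
tcp [432.3 210.2 199.6] th 81.9 shift before roll [ 72.2  -1.4 183.6] roll -16.0 shift after [ 69.8  18.6 183.6]
```

View pics/w3.png

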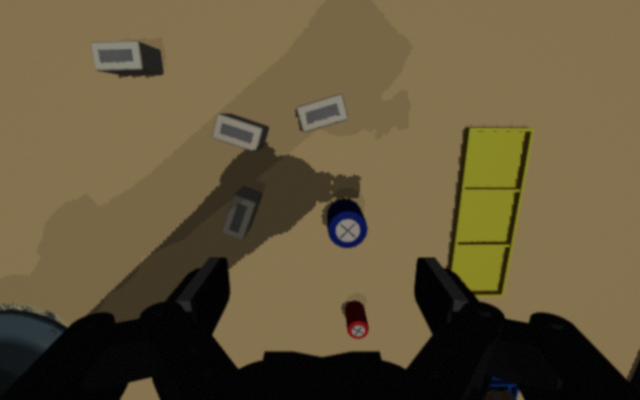

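Close view: chosen film cap (322,112), the farthest of the white blocks and in the row; other whites (117,55), (240,131), (240,213); blue capacitor (347,230), small red (358,330), yellow tray (490,210). I use a narrower opening to stay clear of the neighbour at (240,131).

>>> carry_out(
  delta_pos=[
    [0,0,0],
    [0,0,0],
    [35,9.3,0],
    [34.8,9.3,0],
    [0,0,50],
    [0,0,50],
    [0,0,48],
    [0,0,25],
    [0,0,10],
    [0,0,0],
    [0,0,0],
    [0,0,0],
    [0,0,0],
    [0,0,0],
    [0,0,0],
  ],
  roll=[-8,-8,0,0,0,0,0,0,0,0,0,0,0,0,0],
  gripper=[0.72,0.72,0.72,0.72,0.72,0.72,0.72,0.72,0.72,0.72,0.2,0.2,0.2,0.2,0.2],
  grip_force=40,
)

```text
clock: 14.9
ee_pos: [0.4417, 0.2837, 0.0175]
ee_rot: [0.656, 0.755, 0.001, 0.001]
contact_force: [0.1, -0.7, 6.6]
gripper_width: 0.0431
grip_force: 42.3
```

```bash
python3 - <<'E'
from h import *
print(r.observe()["gripper_width"]); go(625.8,-62.6,19.5,82.2)
E
```

```text
0.043133171549071224
tcp [441.7 283.7  17.5] th 98.0 shift before roll [-368.5  134.2   -1.9] roll 15.8 shift after [-318.1  229.4   -1.9]
```

>>> carry_out(
  delta_pos=[
    [0,0,-30],
    [0,0,-50],
    [0,0,0],
    [0,0,0],
    [-39.8,28.7,0],
    [-39.8,28.7,0],
    [-39.8,28.7,0],
    [-39.8,28.7,0],
    [-39.8,28.7,0],
    [-39.8,28.7,0],
    [-39.8,28.7,0],
    [-39.5,28.5,0],
    [0,0,0],
    [0,0,45],
    [0,0,20],
    [0,0,8],
    [0,0,3],
    [0,0,0],
    [0,0,0],
  ],
  roll=[0,0,7.9,7.9,0,0,0,0,0,0,0,0,0,0,0,0,0,0,0],
  gripper=[0.2,0.2,0.2,0.2,0.2,0.2,0.2,0.2,0.2,0.2,0.2,0.2,0.2,0.2,0.2,0.2,0.2,0.2,0.2],
)

```text
clock: 17.27
ee_pos: [0.6254, -0.0634, 0.021]
ee_rot: [0.754, 0.657, 0.001, 0.001]
contact_force: [-0.1, -0.3, -0.3]
gripper_width: 0.0431
grip_force: 41.4
```

>>> carry_out(
  delta_pos=[
    [0,0,0.8],
    [0,0,0],
    [0,0,0],
    [0,0,0],
    [0,0,-20],
    [0,0,-55],
    [0,0,-55],
    [0,0,-50],
    [-45,0,0],
    [-45,0,0],
    [-45,0,0],
    [0,0,0],
    [0,0,0],
  ],
  roll=[0,0,0,0,0,0,0,0,0,0,0,0,0],
  gripper=[0.2,0.8,0.8,0.8,1,1,1,1,1,1,1,1,1],
)

```text
clock: 18.9
ee_pos: [0.6062, -0.1965, 0.2002]
ee_rot: [0.754, 0.657, 0.001, 0.0]
contact_force: [-0.3, 0.5, -0.3]
gripper_width: 0.0855
grip_force: 0.0
```

```bash
python3 - <<'E'
from h import *
d=snap("wrist"); cv2.imwrite("pics/w4.png",d["image"])
t=cont(d,"blue",(.617,-.127,.012),150,15); print("tray",rect(d,t,.012))
# cell centres and part tops
print(proj(d,[(.6082,-.1914,.05),(.617,-.127,.042),(.6258,-.0626,.042)]).round())
s=r.observe();print(s["ee_pos"])
E
```

```text
tray [ 617.8 -125.8  201.6   66.7   82.4]
[[324. 185.]
 [324. 114.]
 [324.  36.]]
[ 0.60650999 -0.19518093  0.200014  ]
```

View pics/w4.png

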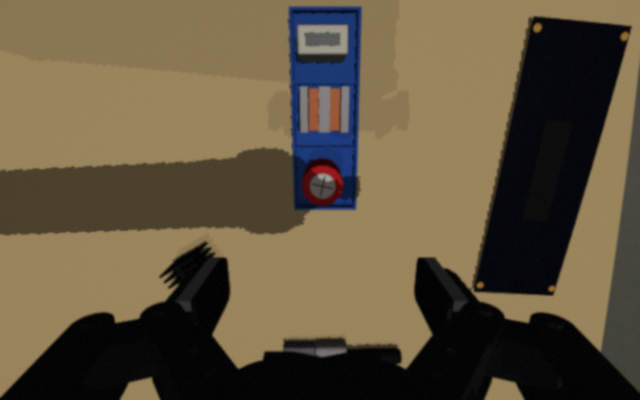

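Blue kit is complete: capacitor (323,184), transformer (324,110), film cap (323,40), each upright in its own cell. Now the heat sink.

>>> carry_out(
  delta_pos=[
    [-42.3,-36.8,0],
    [-42.3,-36.8,0],
    [-42.3,-36.8,0],
    [-42.3,-36.8,0],
    [0,0,0],
    [0,0,0],
  ],
  roll=[0,0,0,0,0,0],
  gripper=[1,1,1,1,1,1],
)

```text
clock: 19.7
ee_pos: [0.4385, -0.3429, 0.1995]
ee_rot: [0.753, 0.658, 0.001, 0.0]
contact_force: [0.6, 0.6, -0.0]
gripper_width: 0.0852
grip_force: 0.0
```

```bash
python3 - <<'E'
from h import *
d=snap("wrist"); P=(.447,-.272,.042); u=proj(d,[P])[0].astype(int); print(u)
c=cont(d,"notbench",P,50); g=rect(d,c,.042); print(g,cv2.boundingRect(c), d["extrinsics"][:3,3].round(3))
box=cv2.drawContours(d["image"].copy(),[c],-1,(0,255,0),1)
cv2.imwrite("pics/w5.png",cv2.resize(box[max(u[1]-80,0):u[1]+80,u[0]-100:u[0]+100],None,fx=3.5,fy=3.5))
s=cv2.minAreaRect(c);print(s)
E
```

```text
[321 112]
[ 447.4 -277.8   43.8   38.5   22.5] (293, 88, 61, 61) [ 0.447 -0.272  0.342]
((322.74615478515625, 118.43077087402344), (43.164085388183594, 48.001441955566406), 60.255123138427734)
```

View pics/w5.png

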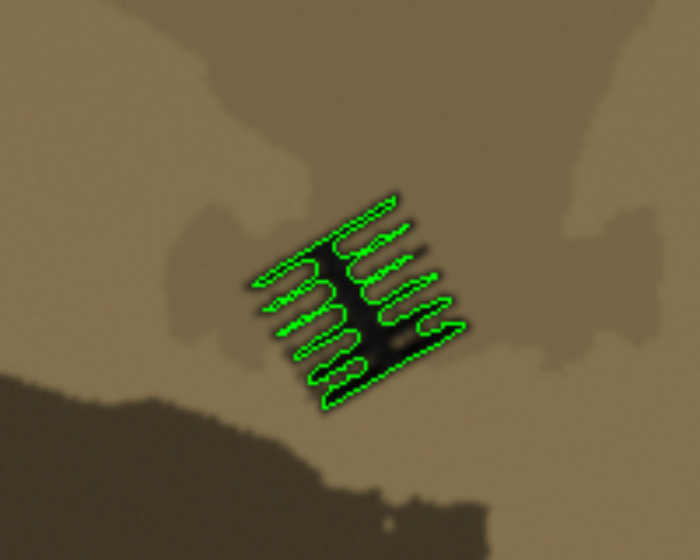

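Heat sink in the middle of the crop (360,300), fins at 22.5° to bench x; I will pinch across its outer fins.

```bash
python3 - <<'E'
from h import *
go(447.4,-277.5,15,22.5)
E
```

```text
tcp [ 439.3 -342.3  199.5] th 82.4 shift before roll [ 65.1  -0.7 184.6] roll 59.9 shift after [ 32.  -56.7 184.6]
```

>>> carry_out(
  delta_pos=[
    [32.5,-0.3,0],
    [32.5,-0.3,0],
    [0,0,0],
    [0,0,0],
    [0,0,0],
    [0,0,0],
    [0,0,0],
    [0,0,0],
    [0,0,50],
    [0,0,50],
    [0,0,50],
    [0,0,25],
    [0,0,9],
    [0,0,0],
    [0,0,0],
    [0,0,0],
    [0,0,0],
    [0,0,0],
    [0,0,0],
    [0,0,0],
  ],
  roll=[0,0,10,10,10,10,10,10,0,0,0,0,0,0,0,0,0,0,0,0],
  gripper=[1,1,1,1,1,1,1,1,1,1,1,1,1,1,0.2,0.2,0.2,0.2,0.2,0.2],
  grip_force=40,
)

```text
clock: 22.25
ee_pos: [0.4464, -0.281, 0.0163]
ee_rot: [0.981, 0.192, 0.001, 0.001]
contact_force: [-1.2, 0.0, 5.8]
gripper_width: 0.0394
grip_force: 42.5
```

```bash
python3 - <<'E'
from h import *
# yellow tray
d=snap("top"); c=cont(d,"yellow",(.611,.144,.012),50,5); g=rect(d,c,.012); print(g)
a=np.radians(g[4]); u=np.array([np.cos(a),np.sin(a)]); 
for k in (-65,0,65): print(k,(g[:2]+k*u).round(1))
t=g[:2]-65*u; go(t[0],t[1],20,g[4])
E
```

```text
[609.8 144.3 196.7  67.7  82. ]
-65 [600.8  79.9]
0 [609.8 144.3]
65 [618.8 208.7]
tcp [ 446.4 -281.    16.3] th 22.2 shift before roll [ 279.2 -275.9   -3.8] roll -59.8 shift after [378.9 102.6  -3.8]
```

>>> carry_out(
  delta_pos=[
    [0,0,-30],
    [0,0,-50],
    [0,0,-20],
    [0,0,0],
    [0,0,0],
    [0,0,0],
    [0,0,0],
    [0,0,0],
    [0,0,0],
    [47.4,12.8,0],
    [47.4,12.8,0],
    [47.4,12.8,0],
    [47.4,12.8,0],
    [47.4,12.8,0],
    [47.4,12.8,0],
    [47.4,12.8,0],
    [47.1,12.8,0],
    [0,0,0],
  ],
  roll=[0,0,0,-10,-10,-10,-10,-10,-9.8,0,0,0,0,0,0,0,0,0],
  gripper=[0.2,0.2,0.2,0.2,0.2,0.2,0.2,0.2,0.2,0.2,0.2,0.2,0.2,0.2,0.2,0.2,0.2,0.2],
)

```text
clock: 24.55
ee_pos: [0.5998, 0.0877, 0.1154]
ee_rot: [0.752, 0.659, 0.002, -0.001]
contact_force: [0.2, 0.0, -1.0]
gripper_width: 0.0398
grip_force: 41.7
```

```bash
python3 - <<'E'
from h import *
go(600.8,79.9,20,82)
E
```

```text
tcp [599.8  87.7 115.4] th 82.5 shift before roll [-8.1  1.9 95.4] roll 0.5 shift after [-8.1  2.  95.4]
```

>>> carry_out(
  delta_pos=[
    [0,0,0],
    [0,0,0],
  ],
  roll=[0,0],
  gripper=[0.2,0.2],
)

```text
clock: 24.8
ee_pos: [0.599, 0.0781, 0.1145]
ee_rot: [0.756, 0.655, -0.001, 0.0]
contact_force: [-0.3, -0.4, -1.0]
gripper_width: 0.0396
grip_force: 41.7
```

>>> carry_out(
  delta_pos=[
    [1,1.5,40],
    [0,0,30],
    [0,0,15],
    [0,0,7],
    [0,0,2.5],
    [0,0,0],
    [0,0,0],
    [0,0,0.5],
    [0,0,0],
    [0,0,0],
    [0,0,0],
    [0,0,-20],
    [0,0,-55],
    [0,0,-55],
    [0,0,-50],
  ],
  roll=[0,0,0,0,0,0,0,0,0,0,0,0,0,0,0],
  gripper=[0.2,0.2,0.2,0.2,0.2,0.2,0.2,0.2,0.8,0.8,0.8,1,1,1,1],
)

```text
clock: 26.68
ee_pos: [0.6016, 0.0818, 0.2039]
ee_rot: [0.755, 0.656, 0.001, 0.001]
contact_force: [1.0, -0.3, -0.5]
gripper_width: 0.085
grip_force: 0.0
```

```bash
python3 - <<'E'
from h import *
d=snap("top"); c=cont(d,"red",(.455,.05,.042),25); g=rect(d,c,.042); print(g,cv2.boundingRect(c)); go(g[0]-10,g[1]-70,200,82)
E
```

```text
[4.485e+02 4.260e+01 2.140e+01 1.810e+01 1.000e-01] (305, 199, 7, 8)
tcp [606.2  83.2 211.9] th 82.0 shift before roll [-132.9 -150.9    9.1] roll 0.0 shift after [-132.9 -150.8    9.1]
```

>>> carry_out(
  delta_pos=[
    [-43,-48.5,0],
    [-43,-48.5,0],
    [-43,-48.5,0],
    [0,0,0],
    [0,0,0],
    [0,0,0],
  ],
  roll=[0,0,0,0,0,0],
  gripper=[1,1,1,1,1,1],
)

```text
clock: 27.48
ee_pos: [0.4469, -0.0209, 0.2013]
ee_rot: [0.754, 0.657, 0.001, 0.001]
contact_force: [0.0, -0.2, 0.5]
gripper_width: 0.0855
grip_force: 0.0
```

```bash
python3 - <<'E'
from h import *
d=snap("wrist"); c=cont(d,"red",(.4485,.0426,.042),35); g=rect(d,c,.042); print(g,cv2.boundingRect(c)); go(g[0],g[1],15,82)
cv2.imwrite("pics/w6.png",d["image"])
E
```

```text
[448.4  43.4  22.8  22.6  36.5] (302, 108, 26, 27)
tcp [446.7 -20.9 201. ] th 82.1 shift before roll [ 63.7  -7.6 186.1] roll 0.1 shift after [ 63.7  -7.7 186.1]
```

View pics/w6.png

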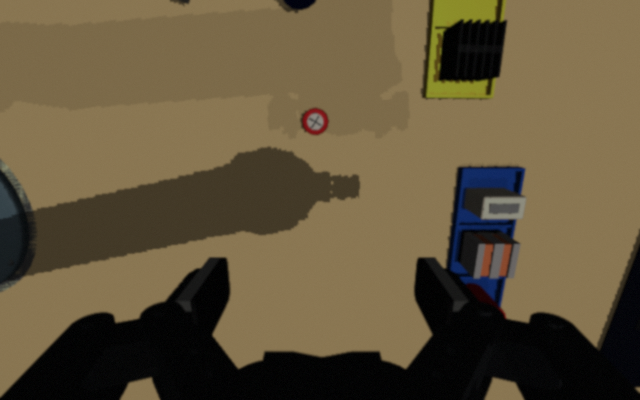

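Small red capacitor at (315,121), standing alone; heat sink in the yellow cell (472,50), blue kit intact.

>>> carry_out(
  delta_pos=[
    [32,-3.8,0],
    [31.7,-3.8,0],
    [0,0,50],
    [0,0,50],
    [0,0,50],
    [0,0,25],
    [0,0,10],
    [0,0,0],
    [0,0,0],
    [0,0,0],
    [0,0,0],
    [0,0,0],
    [0,0,0],
    [0,0,0],
  ],
  roll=[0,0,0,0,0,0,0,0,0,0,0,0,0,0],
  gripper=[0.8,0.8,0.8,0.8,0.8,0.8,0.8,0.8,0,0,0,0,0,0],
  grip_force=30,
)

```text
clock: 29.28
ee_pos: [0.4475, 0.0419, 0.0162]
ee_rot: [0.755, 0.656, 0.001, 0.001]
contact_force: [-0.3, -1.0, 7.3]
gripper_width: 0.0239
grip_force: 29.4
```

```bash
python3 - <<'E'
from h import *
go(618.8,208.7,20,82)
E
```

```text
tcp [447.5  41.9  16.2] th 82.0 shift before roll [189.1 146.4  -3.4] roll -0.0 shift after [189.  146.4  -3.4]
```

>>> carry_out(
  delta_pos=[
    [0,0,-30],
    [0,0,-50],
    [37.8,29.3,0],
    [37.8,29.3,0],
    [37.8,29.3,0],
    [37.8,29.3,0],
    [37.8,29.3,0],
    [0,0,0],
    [0,0,0],
    [0,0,35],
    [0,0,25],
    [0,0,10],
    [0,0,4],
    [0,0,2],
    [0,0,0],
    [0,0,0],
  ],
  roll=[0,0,0,0,0,0,0,0,0,0,0,0,0,0,0,0],
  gripper=[0,0,0,0,0,0,0,0,0,0,0,0,0,0,0,0],
)

```text
clock: 31.28
ee_pos: [0.6183, 0.209, 0.0199]
ee_rot: [0.755, 0.656, 0.001, 0.0]
contact_force: [0.3, -0.3, 0.5]
gripper_width: 0.0241
grip_force: 29.8
```

>>> carry_out(
  delta_pos=[
    [0,0,0.6],
    [0,0,0],
    [0,0,0],
    [0,0,0],
    [0,0,-20],
    [0,0,-55],
    [0,0,-55],
    [0,0,-50],
    [-45,0,0],
    [-45,0,0],
    [-45,0,0],
    [0,0,0],
    [0,0,0],
    [0,0,0],
  ],
  roll=[0,0,0,0,0,0,0,0,0,0,0,0,0,0],
  gripper=[0,0.6,0.6,0.6,1,1,1,1,1,1,1,1,1,1],
)

```text
clock: 33.02
ee_pos: [0.5989, 0.0775, 0.1993]
ee_rot: [0.754, 0.657, 0.001, -0.0]
contact_force: [-0.1, 0.1, -0.1]
gripper_width: 0.0852
grip_force: 0.0
```

```bash
python3 - <<'E'
from h import *
cv2.imwrite("pics/w7.png",snap("wrist")["image"])
E
```

```text
(no output)
```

View pics/w7.png

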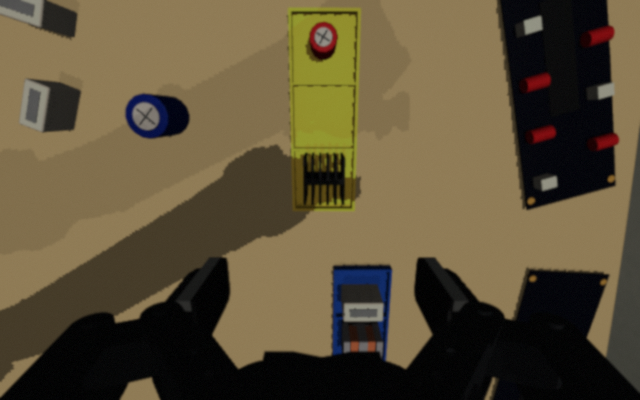

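Small capacitor (323,38) and heat sink (324,180) stand upright in separate yellow cells, the middle cell is empty and the gripper is clear. Handing in.

```bash
python3 -c "
from bench import r
print(r.hand_in())"
```

```text
the job is handed in; nothing more can be done
None
```

I completed the blue kit first, then the yellow, and handed the job in at about 33 s: the camera shows every part upright in its own compartment, but no verdict came back.

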